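# Free the battery pack from its cranked bay and lay it on the charger

### The job

The battery pack of the test rig has to go on charge. Lift the folded handle on the bay's crank until it stands upright, wind the crank anticlockwise by it until the shutter is clear of the side opening, pull the pack by its tab right out of the bay onto the base plate and let go of it there. Then take it afresh and lay it gently, flat, inside the tray on top of the charger (tab at either end), leaving the paint can and the screwdriver where they are.

Things in the scene. Friction and masses are not known exactly. Their poses are not given: they have to be found in the camera images.
- bay: Fixed grey sheet-metal battery bay on an aluminium base plate. Origin on the bench, z up, +y out of its only opening. Plate: x -75 to 75, y -85 to 230, 6 mm thick. Box: x -38 to 38 (inside -28 to 28), y -75 to 62, roof top z = 62 mm (underside 56). The shutter crosses the opening at y = 64 to 70, up to z = 72 mm. The crank stands on the roof, axis at x = 0, y = -15 mm.
- crank_axis (a point): Point on the crank's vertical axis, 104 mm above the bench, at the height of the handle's pivot.
- handle_pivot (a point): Pivot of the folding handle at the outer end of the crank arm, 75 mm from the crank's axis, 104 mm above the bench. Its hinge is level and square to the arm: the handle swings up and outward in the upright plane through the arm. Fork 26 mm wide, top 109 mm above the bench. The arm is 14 mm wide, its top 91 mm above the bench; beside it all is free down to 73 mm above the bench.
- handle_knob (a point): Centre of the black ball knob at the free end of the folding handle, 24 mm in diameter, 52 mm from the pivot, on a steel stem of 12 mm diameter (moves with the handle); it turns easily between fingers. Folded, stem and knob lie level over the arm, the knob towards the crank's axis (23 mm from it), its underside 1 mm above the arm; unfolded, the handle stands straight up over the pivot, the knob's centre 156 mm and its top 168 mm above the bench.
- handle (a joint): Fold angle of the handle, rad: 0 lies folded level, 1.57 upright, stop at 1.6. A stiff hinge (0.06 N m) that stays where it is left.
- crank (a joint): Angle of the crank, rad, growing anticlockwise seen from above, from 0 (arm along the bay's +y) to a stop at 3.3; at 3.14 the arm points along the bay's -y. Friction about 0.09 N m; it stays where it is left. It starts between 0 and 0.5.
- shutter (a joint): Shift of the steel shutter plate along the bay's +x, m: 9 mm for each rad of the crank, 0 to 0.0297. The plate is 30 mm wide; its leading edge is at the bay's x = 12 mm + this value. It is clear of the opening once the edge is past 29 mm (crank past 1.9 rad).
- pack_center (a point): Centre of the battery pack's dark body, 50 (x) x 110 (y) x 46 (z) mm, 0.4 to 0.8 kg; y points to its pull tab, z up. The tab is described at pack_tab. It starts inside the bay on the base plate, near the bay's x = y = 0, its centre 29 mm above the bench, the tab sticking out of the opening. It is too heavy to lift level by the tab.
- pack_tab (a point): Point to take the tab: on its middle plane, 95 mm from the pack's centre along the pack's y and 2 mm above it. The tab is an upright grey plate, 12 mm thick, 26 mm high, from the pack's end face (55 mm from the centre) to 126 mm, its underside 18 mm and its top 44 mm above the bench; the last 18 mm are a round bead 18 mm thick.
- charger: Charger, a fixed grey box 240 (x) x 110 (y) x 34 (z) mm; origin in the centre of its underside. Tray on top: floor z = 34, inside 216 (x) x 84 (y) mm, rim 6 mm thick, 8 mm high. Pack and tab (181 mm) lie along x inside the rim, so the pack's centre is 18 to 53 mm from the tray's middle, on the side away from the tab, and 57 mm above the bench.
- jar: Paint can, 60 mm diameter, 85 mm tall, standing on the bench on the +x side of the bay's base plate; origin at its underside. To be left alone.
- screwdriver: Screwdriver about 190 mm long, lying on the bench on the -x side of the base plate; origin on the bench near its middle. To be left alone.
Things that resemble listed ones, but are neither listed nor needed, are in the scene too. There is more than one size of the part that bears pack_center; the job needs the larger.

How it is judged:
By the outcome, as a careful person would: the job done as asked, in the order asked, and still so for the second after the job is handed in, with the robot touching nothing.
It also fails if it takes over 67 s, if anything falls off the work surface, if the arm or the gripper's body presses on something with over 40 N, if the wrist force passes 120 N, or if a joint passes its speed limit or range.

### The arm

A 6-joint arm with a two-finger parallel gripper is mounted at the origin on the work surface. World frame = base frame: x ahead of the robot, y to its left, z up, the work surface at z = 0. Lengths are in mm, angles in rad, forces in N, time in s.
With the tool pointing down it reaches from about 350 to 850 mm from the base axis. Payload 8.1 kg.
Tool frame: the origin (TCP) lies midway between the tips of the shut fingers; the grasp point (between the pads) lies 19 mm behind it (robot.pinch_z is the distance from the TCP to the grasp point, in mm); z points along the fingers, y is the line along which they close (so a half turn about z gives the same grasp; the last joint's range is limited). The gripper opens to 85 mm and grips with 20 to 120 N. Pads are 22 mm wide; open, the fingers measure 114 mm over their backs; the gripper's body (76 mm by 85 mm) begins 54 mm behind the grasp point. The pads swing forward as they close: fully open they stand 13 mm farther back than shut.
Start: joints at [1.129, 0.13, 1.488, -0, 1.523, -0.085], TCP at [209.545, 562.224, 231.292] pointing down, gripper open.
Joint ranges: [-2.96, 2.96], [-0.89, 2.26], [0.02, 2.5], [-1.34, 4.48], [0, 2.73], [-2.66, 2.66]. Speed limits (rad/s): [2.39, 2.39, 2.79, 3.14, 3.14, 3.14].

### API

Orientations are given as a 3x3 rotation matrix whose columns are the frame's x, y, z axes.
In Python, from station import robot gives the robot as it stands. Calls block until the motion is done:
- robot.move_to(position, orientation): joint-space move of the TCP to a pose.
- robot.move_l(position, orientation=None, feed=150): straight line of the TCP; orientation=None keeps the orientation; feed is the mean speed in mm/s.
- robot.movej(angles): joint-space move.
- robot.move_gripper(opening, strength=None): finger opening in mm; strength is the grip in N (None keeps the last); returns when the fingers have stopped.
- robot.sleep(seconds).
- robot.inverse_kinematics(position, orientation): joint angles nearest the present ones, or None.
- robot.get_image(name): name is "side" or "top"; returns a dict with "frame" (384x512x3 uint8, red, green, blue), "range_z" (384x512 float32, mm along the optical axis (not along the pixel's ray), 0 where there is no reading), "fx", "fy", "cx", "cy" (pixels), "pose" (4x4, takes a point from camera to world coordinates). Camera axes: x right, y down, z forward; pixel columns grow to the right and rows downward; lengths in mm; the calibration is good to about 2 mm. A picture is of the moment at which its call begins.
A pose or a line that the arm cannot do raises robot.IKError and nothing moves.
- robot.hand_in(): hands the job in; it is judged then, once.
Trained networks look in the newest picture that a camera, given by its name, has taken for a name from the list of things; names that differ only in an ending like _2 or _b are one class to them, and where a whole thing is asked for, a point or a joint stands for the part that bears it (a point fixed in the world has none). Each returns a list of dicts, best first, with "conf" (0 to 1); they miss things now and then, are a little off and sometimes report something else, mostly with a low value. They report only what shows in the picture. A call takes as long as a camera call. They do not tell look-alikes from the thing itself.
- robot.recognise(camera, query): "at" ([column, row] in pixels, amid what is visible of it).
- robot.pinpoint(camera, query): "at" ([column, row] in pixels: a listed point, or the origin of a listed thing).
Readings, each from a call of its own:
- robot.current_time_s(): time.
- robot.current_joints(): joint angles.
- robot.current_joint_velocities(): joint speeds.
- robot.current_tau(): joint torques, N m.
- robot.current_position(): TCP position.
- robot.current_orientation(): TCP orientation.
- robot.current_ft_force(): force on the tool from outside, world axes, zero at the start.
- robot.current_wrist_torque(): the same for the moment, N m.
- robot.current_grip_width(): finger opening in mm.
- robot.current_grasp_force(): force on a finger pad.
Only numpy, scipy, OpenCV 4.12 (cv2) and the standard library are available. Lean on these libraries where they do the work, as an engineer would, in place of code of your own. Each camera call takes 0.05 s, during which the arm holds its last target. There are 200 camera calls.

## Working session

There is one attempt and no reset: what is moved stays moved. The work goes in short steps, each a Python script; the robot and the scene stay as the last script left them, time stands still between calls to the robot, and variables do not carry over. Pictures are saved under pics/ and viewed, at most 10 in all, crops included, and the job is handed in when it is done.

```bash
mkdir -p pics; cat > h.py <<'E'
from station import robot
import numpy as np, cv2
def px(im,uv,z=None,rad=2):
    """pixel -> world; depth from image, or intersect with plane z"""
    u,v=uv; P=im["pose"]; d=np.array([(u-im["cx"])/im["fx"],(v-im["cy"])/im["fy"],1.])
    if z is None:
        r=im["range_z"][int(v)-rad:int(v)+rad+1,int(u)-rad:int(u)+rad+1]; r=r[r>0]
        s=np.median(r) if r.size else np.nan
    else:
        s=(z-P[2,3])/(P[:3,:3]@d)[2]
    return P[:3,:3]@(d*s)+P[:3,3]
def cloud(im):
    v,u=np.mgrid[:384,:512]; r=im["range_z"]
    p=np.stack([(u-im["cx"])/im["fx"]*r,(v-im["cy"])/im["fy"]*r,r],-1)
    w=p@im["pose"][:3,:3].T+im["pose"][:3,3]; w[r<=0]=np.nan; return w
def down(yaw):
    """tool down; finger closing line (tool y) at angle yaw in world xy"""
    y=np.array([np.cos(yaw),np.sin(yaw),0]); z=np.array([0,0,-1.]); return np.column_stack([np.cross(y,z),y,z])
E
python3 - <<'E'
from h import *
for c in ["side","top"]:
    im=robot.get_image(c); cv2.imwrite(f"pics/{c}0.png",im["frame"][:,:,::-1]); np.save(f"{c}0.npy",im,allow_pickle=True)
    print(c,im["fx"],im["pose"].round(2).tolist())
    for q in ["bay","crank_axis","handle_pivot","handle_knob","pack_center","pack_tab","charger","jar","screwdriver"]:
        print(q,[(np.round(r["at"]).tolist(),round(r["conf"],2)) for r in robot.pinpoint(c,q)][:5])
print(robot.current_time_s())
E
```

```text
side 484.8818542695345 [[-0.96, -0.2, 0.18, 349.87], [-0.27, 0.75, -0.61, 663.64], [-0.01, -0.63, -0.77, 1005.3], [0.0, 0.0, 0.0, 1.0]]
bay [([270.0, 181.0], 0.88)]
crank_axis [([272.0, 147.0], 0.58)]
handle_pivot [([279.0, 171.0], 0.85)]
handle_knob [([276.0, 154.0], 0.62)]
pack_center [([276.0, 120.0], 0.85), ([272.0, 171.0], 0.73), ([264.0, 192.0], 0.34)]
pack_tab [([281.0, 137.0], 0.96), ([266.0, 193.0], 0.62)]
charger [([235.0, 369.0], 0.87)]
jar [([213.0, 211.0], 0.67)]
screwdriver [([311.0, 204.0], 0.87)]
top 362.81117767161464 [[-0.0, -0.99, 0.14, 460.2], [-1.0, 0.0, -0.01, -34.94], [0.01, -0.14, -0.99, 1039.39], [0.0, 0.0, 0.0, 1.0]]
bay [([308.0, 202.0], 0.79)]
crank_axis [([316.0, 198.0], 0.74)]
handle_pivot [([296.0, 210.0], 0.79)]
handle_knob [([312.0, 203.0], 0.51)]
pack_center [([384.0, 189.0], 0.75)]
pack_tab [([360.0, 202.0], 0.71), ([278.0, 212.0], 0.63)]
charger [([124.0, 226.0], 0.74)]
jar [([254.0, 164.0], 0.6)]
screwdriver [([284.0, 245.0], 0.84)]
1.0
```

```bash
python3 - <<'E'
import cv2
a=cv2.imread("pics/side0.png");b=cv2.imread("pics/top0.png")
cv2.imwrite("pics/a.png",cv2.resize(a[60:384,130:450],(800,600) if 0 else (592,600),interpolation=cv2.INTER_CUBIC))
cv2.imwrite("pics/b.png",cv2.resize(b[80:350,80:440],(800,600),interpolation=cv2.INTER_CUBIC))
E
```

```text
(no output)
```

View pics/a.png

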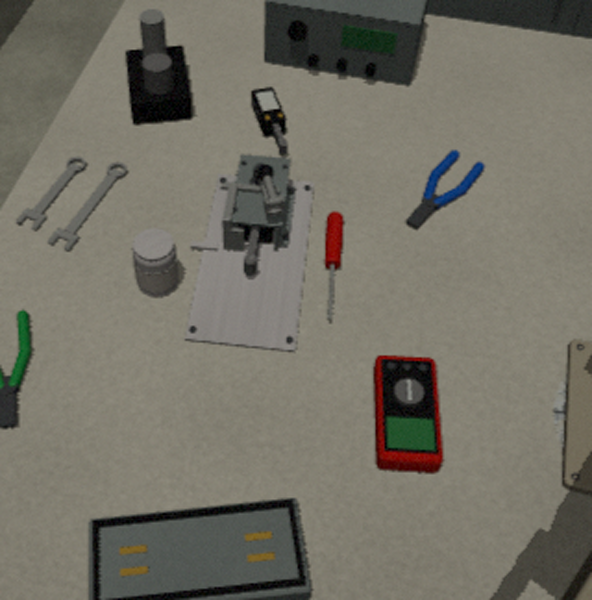

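View pics/b.png

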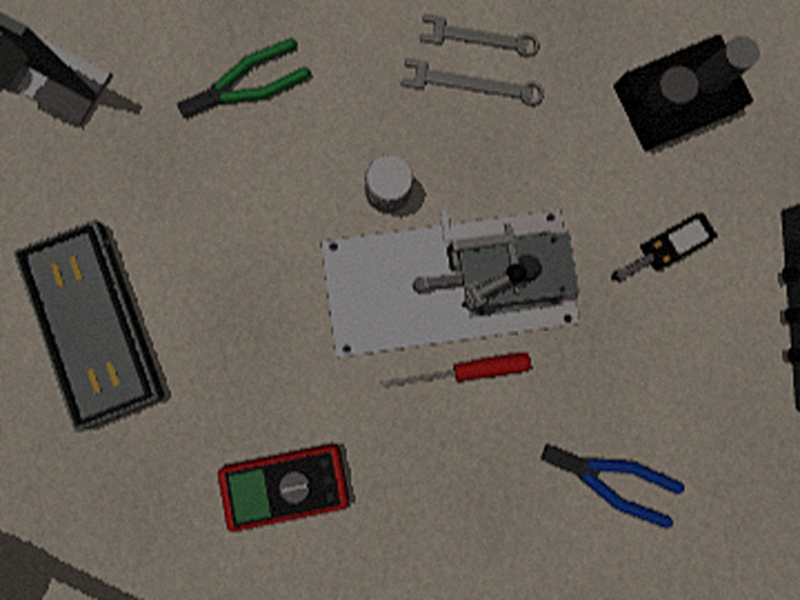

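The larger pack is the one in the bay: its tab shows in the top image at about (273,205) and at (278,212) from the network. The loose small pack at top (384,189) / side (276,120) is the look-alike, lying on the bench outside any bay. Next I'll fit the geometry and check an enlarged crop.

```bash
cat > s.py <<'E'
from h import *
ims={c:np.load(f"{c}0.npy",allow_pickle=True).item() for c in["side","top"]}
H={"crank_axis":104,"handle_pivot":104,"handle_knob":104,"pack_tab":31,"charger":0,"jar":0,"screwdriver":0,"bay":0}
for c,n in [("side",[(272,147),(279,171),(276,154),(266,193),(235,369),(213,211),(311,204),(270,181)]),("top",[(316,198),(296,210),(312,203),(278,212),(124,226),(254,164),(284,245),(308,202)])]:
    for (k,z),uv in zip(H.items(),n): print(c,k,px(ims[c],uv,z).round(1))
for c in ims:
    im=ims[c]; W=cloud(im); f=im["frame"].astype(int)
    # rectangles: charger (z 20..50 slab with top rim 42) and plate (z ~6, bright)
    for name,m,z in [("charger",(abs(W[...,2]-38)<9),42),("plate",(abs(W[...,2]-6)<8)&(f.min(-1)>np.percentile(f.min(-1),90)),6),("roof",abs(W[...,2]-62)<5,62)]:
        n,l,st,cen=cv2.connectedComponentsWithStats(m.astype(np.uint8))
        for i in np.argsort(-st[1:,4])[:2]+1:
            v,u=np.nonzero(l==i); P=np.array([px(im,(a,b),z)[:2] for a,b in zip(u,v)],np.float32)
            r=cv2.minAreaRect(P); print(c,name,st[i,4],np.round(r[0],1),np.round(r[1],1),round(r[2],1))
E
python3 s.py
python3 - <<'E'
import cv2
a=cv2.imread("pics/side0.png")[135:215,225:325];b=cv2.imread("pics/top0.png")[165:245,250:350]
cv2.imwrite("pics/c.png",cv2.resize(cv2.vconcat([a,b]),(500,800)[:2] if 0 else (375,600),interpolation=cv2.INTER_CUBIC))
E
```

```text
side crank_axis [ 562.1 -234.   104. ]
side handle_pivot [ 523.9 -154.8  104. ]
side handle_knob [ 545.7 -211.4  104. ]
side pack_tab [ 552.5 -135.7   31. ]
side charger [500.2 321.2   0. ]
side jar [678.4 -65.2   0. ]
side screwdriver [ 433.5 -154.7    0. ]
side bay [ 559.2 -206.2   -0. ]
top crank_axis [ 567.4 -220.7  104. ]
top handle_pivot [ 536.3 -168.   104. ]
top handle_knob [ 554.3 -209.9  104. ]
top pack_tab [ 536.8 -128.    31. ]
top charger [500.9 307.8   0. ]
top jar [679.8 -62.9   0. ]
top screwdriver [ 445.5 -146.5    0. ]
top bay [ 567.7 -217.9    0. ]
side charger 5657 [496.7 316.1] [236.4 108.9] 21.5
side charger 1882 [301.2  73.2] [ 76.  148.9] 10.9
side plate 3379 [ 558.8 -142.9] [178.9 315.5] 7.6
side plate 128 [683.4  50.4] [42.4 62.4] 32.9
side roof 708 [ 563.2 -214.6] [ 81.2 147.2] 7.3
side roof 262 [    9.3 -1206.4] [226.   59.7] 6.0
top charger 3499 [499.7 309. ] [237.5 110. ] 21.4
top charger 1596 [303.5  65.3] [ 76.7 147.4] 11.0
top plate 3748 [ 556.9 -135.6] [194.8 336.4] 4.2
top plate 191 [863.5 361.9] [125.4  24.7] 53.1
top roof 692 [ 564.3 -229.8] [ 75.9 117.6] 7.5
top roof 326 [ 568.7 -180.5] [45.5 60.3] 7.5
```

View pics/c.png

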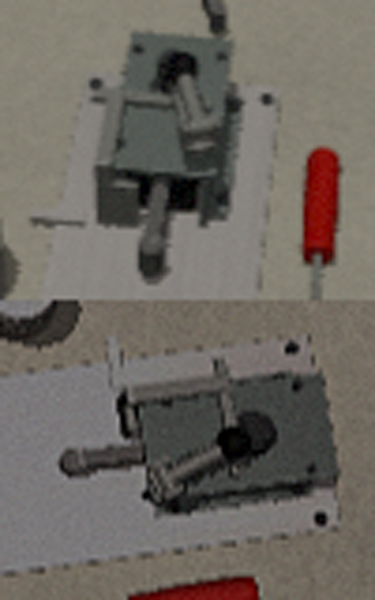

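```bash
cat >> h.py <<'E'
E
python3 - <<'E'
from h import *
ims={c:np.load(f"{c}0.npy",allow_pickle=True).item() for c in["side","top"]}
S={"top":[(229.9,190.7),(236.2,237.1),(327.5,177.2),(335.6,223.6)],"side":[(234.3,237.8),(286.8,243.8),(251.1,157.8),(297,161.6)]}
R=[]
for c,s in S.items():
    im=ims[c]
    # refine to dark centroid
    g=255-cv2.cvtColor(im["frame"],cv2.COLOR_RGB2GRAY).astype(float); P=[]
    for u,v in s:
        u0,v0=int(round(u)),int(round(v)); w=g[v0-4:v0+5,u0-4:u0+5]; w=np.clip(w-np.percentile(w,75),0,None)
        yy,xx=np.mgrid[-4:5,-4:5]; P.append(px(im,(u0+(w*xx).sum()/w.sum(),v0+(w*yy).sum()/w.sum()),6)[:2])
    P=np.array(P); d=P[0]+P[1]-P[2]-P[3]; e=P[0]+P[2]-P[1]-P[3]
    a=np.arctan2(-d[0],d[1]); b=np.arctan2(e[1],e[0])
    print(c,P.round(1).tolist(),"len",np.hypot(*d)/2,np.hypot(*e)/2,"yaw",a,b)
    t=a; o=P.mean(0)-72.5*np.array([-np.sin(t),np.cos(t)]); print(" origin",o)
    Rm=np.array([[np.cos(t),-np.sin(t)],[np.sin(t),np.cos(t)]]); ax=o+Rm@[0,-15]
    W=cloud(im); 
    # crank parts: points above 94mm near axis
    B=(W[...,:2]-o)@Rm; m=(W[...,2]>95)&(W[...,2]<125)&(np.abs(B-[0,-15]).max(-1)<110)
    Q=B[m]-[0,-15]; far=Q[np.hypot(*Q.T)>35]; print(" n",m.sum(),"dir",np.arctan2(-far[:,0],far[:,1]).mean(),"rmax",np.percentile(np.hypot(*Q.T),97), "mean",Q.mean(0))
    n={"side":[(279,171),(276,154)],"top":[(296,210),(312,203)]}[c]
    for q in n:
        p=Rm.T@(px(im,q,104)[:2]-ax); print(" net r,ang",np.hypot(*p),np.arctan2(-p[0],p[1]))
    m=(W[...,2]>35)&(W[...,2]<54)&(B[...,1]>75)&(B[...,1]<150)&(abs(B[...,0])<40); print(" tab bay xy",np.median(B[m],0), np.percentile(B[m],[2,98],axis=0).tolist())
E
```

```text
top [[601.5, 8.0], [468.9, -9.6], [639.3, -275.9], [506.7, -293.0]] len 286.20362039005875 133.73383646878466 yaw 0.13251006104253374 0.13017947228356344
 origin [ 563.69370251 -214.47714745]
 n 222 dir 0.36048500328815175 rmax 81.85635715298548 mean [-14.68471032  37.8829137 ]
 net r,ang 68.04428001882854 0.3139806731059562
 net r,ang 22.464923834744493 0.39621931281305095
 tab bay xy [-1.31117413 99.67273342] [[-8.191709378482214, 75.99906325178952], [6.25626997505277, 121.39980950327458]]
side [[599.0, 5.9], [468.0, -11.0], [634.1, -271.3], [504.8, -293.0]] len 281.87753591391424 131.57292508901008 yaw 0.12784962269096276 0.14720831063165335
 origin [ 560.713676   -214.22216794]
 n 173 dir 0.3369889024972378 rmax 81.84847141566189 mean [-16.23901421  47.86881686]
 net r,ang 83.80846415530331 0.35259156595806745
 net r,ang 24.480807348236084 0.6377027463429078
 tab bay xy [ -0.52103167 104.65106561] [[-7.47800082981366, 77.66366759161073], [7.684221923265795, 121.03272351305705]]
```

```bash
cat >> h.py <<'E'
T=0.132; O=np.array([562.5,-214.4]); 
Rb=np.array([[np.cos(T),-np.sin(T)],[np.sin(T),np.cos(T)]])
def bay(x,y,z): return [*(O+Rb@[x,y]),z]
AX=np.array(bay(0,-15,0)[:2])
def crank(r,th,z): a=T+th; return [*(AX+r*np.array([-np.sin(a),np.cos(a)])),z]
def best(pos,yaws):
    """orientation among half turns with the last joint most central"""
    c=[(abs(q[5]),k) for k in yaws for q in [robot.inverse_kinematics(pos,down(k))] if q is not None]
    return min(c)[1]
def st(s=""):
    print(s,round(robot.current_time_s(),1),np.round(robot.current_position(),1),"F",np.round(robot.current_ft_force(),1),"w",round(robot.current_grip_width(),1),"g",round(robot.current_grasp_force(),1))
E
python3 - <<'E'
from h import *
th=0.35; yaw=T+th
p=crank(23,th,200); k=best(p,[yaw,yaw+np.pi,yaw-np.pi]); print(k,robot.inverse_kinematics(p,down(k)))
robot.move_to(p,down(k)); robot.move_gripper(50,25); st()
robot.move_l(crank(23,th,85),feed=100); st("down")
robot.move_gripper(0,25); st("grip")
for c in ["side","top"]:
    im=robot.get_image(c); cv2.imwrite(f"pics/{c}1.png",im["frame"][:,:,::-1])
a=cv2.imread("pics/side1.png")[120:220,220:330];b=cv2.imread("pics/top1.png")[155:255,240:350]
cv2.imwrite("pics/d.png",cv2.resize(cv2.hconcat([a,b]),(792,360),interpolation=cv2.INTER_CUBIC))
E
```

```text
0.482 [-4.47294718e-01  1.24529307e-01  1.55178323e+00 -4.44089210e-16
  1.46528012e+00 -9.29294718e-01]
 4.4 [ 553.8 -208.8  200. ] F [ 0.4  0.5 -0.4] w 50.0 g 0.0
down 5.7 [ 554.5 -209.2   86. ] F [ 0.1 -0.2  0.6] w 49.9 g 0.0
grip 6.1 [ 554.4 -209.1   85.6] F [3.3 0.6 1.4] w 22.3 g 24.4
```

View pics/d.png

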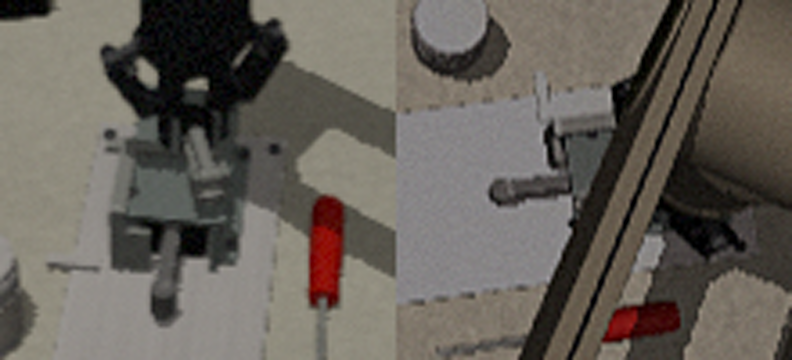

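The side view (crop about (200,130)) shows the fingers closed on the black knob, with the stem and fork still visible in front of them. I'll swing it up.

```bash
python3 - <<'E'
from h import *
th=0.35
for f in np.linspace(0,1.57,9)[1:]:
    robot.move_l(crank(75-52*np.cos(f),th,85+52*np.sin(f)),feed=60); st(round(f,2))
im=robot.get_image("side"); cv2.imwrite("pics/side2.png",im["frame"][:,:,::-1]); W=cloud(im)
print([(q,[(np.round(r["at"]).tolist(),round(r["conf"],2)) for r in robot.pinpoint("side",q)][:2]) for q in ["handle_pivot","handle_knob","crank_axis"]])
cv2.imwrite("pics/e.png",cv2.resize(im["frame"][100:220,210:340,::-1],(600,554),interpolation=cv2.INTER_CUBIC))
E
```

```text
0.2 6.5 [ 553.4 -207.8   95. ] F [ 2.6  1.2 -0.9] w 21.6 g 24.9
0.39 6.8 [ 551.3 -205.   104.2] F [-0.5  1.9 -2.6] w 22.7 g 24.9
0.59 7.1 [ 548.8 -200.6  113.6] F [-2.8  2.9 -3.7] w 22.0 g 25.0
0.78 7.4 [ 546.  -194.9  121.8] F [-4.6  2.8 -5.3] w 22.3 g 25.2
0.98 7.8 [ 542.8 -188.1  128.4] F [-4.5  1.  -5.3] w 22.2 g 25.2
1.18 8.1 [ 539.1 -180.3  133.5] F [-2.7  0.6 -5.5] w 22.1 g 25.2
1.37 8.4 [ 534.8 -171.7  136.7] F [-1.6 -0.2 -3.2] w 22.0 g 25.1
1.57 8.7 [ 530.2 -162.8  137.9] F [-1.3 -1.4  1.3] w 21.8 g 25.4
[('handle_pivot', [([275.0, 168.0], 0.59)]), ('handle_knob', [([279.0, 153.0], 0.57)]), ('crank_axis', [([274.0, 145.0], 0.72)])]
```

View pics/e.png

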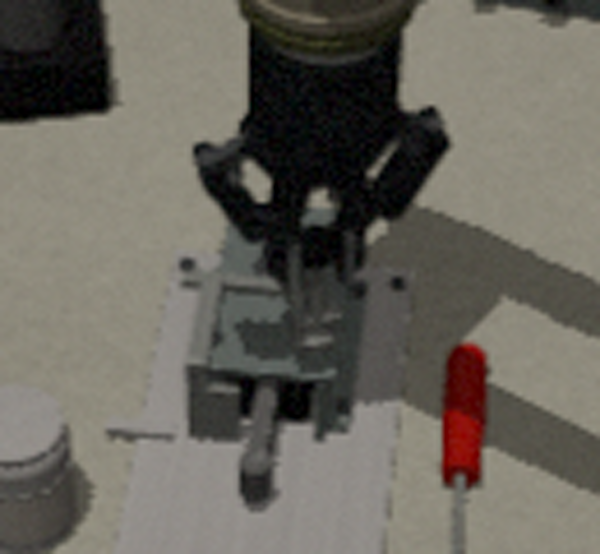

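```bash
python3 - <<'E'
from h import *
n=13
for i in range(1,n+1):
    th=0.35+2.2*i/n
    robot.move_l(crank(75,th,137.9),down(0.482+0.5*(th-0.35)),feed=70)
    if i%2: st(round(th,2))
robot.move_gripper(50); p=robot.current_position(); 
robot.move_l([p[0],p[1],215],feed=150)
p=bay(0,91,150); k=best(p,[T,T+np.pi,T-np.pi]); robot.move_to(bay(0,150,220),down(k)); st("clear")
for c in ["side","top"]:
    im=robot.get_image(c); cv2.imwrite(f"pics/{c}3.png",im["frame"][:,:,::-1]); W=cloud(im)
    np.save(f"{c}3.npy",im,allow_pickle=True)
    B=(W[...,:2]-O)@Rb
    for nm,lo,hi in [("arm",84,112),("knob",135,175)]:
        Q=B[(W[...,2]>lo)&(W[...,2]<hi)&(np.hypot(B[...,0],B[...,1]+15)<100)&(B[...,1]<30)]-[0,-15]
        if len(Q): print(c,nm,len(Q),"med",np.median(Q,0),"ang",np.median(np.arctan2(-Q[:,0],Q[:,1])[np.hypot(*Q.T)>30]))
a=cv2.imread("pics/side3.png")[100:220,220:340];b=cv2.imread("pics/top3.png")[145:265,240:360]
cv2.imwrite("pics/f.png",cv2.resize(cv2.hconcat([a,b]),(800,400),interpolation=cv2.INTER_CUBIC))
E
```

```text
0.52 9.2 [ 518.9 -169.7  137.9] F [-0.8  0.2  1.1] w 22.1 g 25.5
0.86 9.9 [ 501.8 -187.8  137.7] F [0.4 1.8 0.1] w 22.0 g 25.2
1.2 10.6 [ 491.6 -210.5  137.5] F [-0.4  5.1 -1.8] w 22.1 g 24.5
1.53 11.2 [ 489.3 -236.3  137.3] F [-2.   0.6 -6.3] w 21.1 g 24.6
1.87 11.9 [ 496.  -260.7  137.4] F [-2.6 -1.7 -9.5] w 18.7 g 23.3
2.21 12.6 [ 511.7 -281.8  139.1] F [-0.1  0.2 -0.6] w 0.0 g 0.0
2.55 13.2 [ 531.1 -296.3  137.9] F [ 0.4 -0.3 -0.2] w -0.1 g 0.0
clear 16.0 [542.5 -65.9 219.5] F [ 0.8  0.6 -0.4] w 50.3 g 0.0
side arm 70 med [-1.55874984  2.76958622] ang 2.8276199040143317
top arm 135 med [ -7.68091396 -44.69137389] ang 2.942061388608151
top knob 74 med [ -9.18546616 -58.7516317 ] ang 2.975834568100737
```

View pics/f.png

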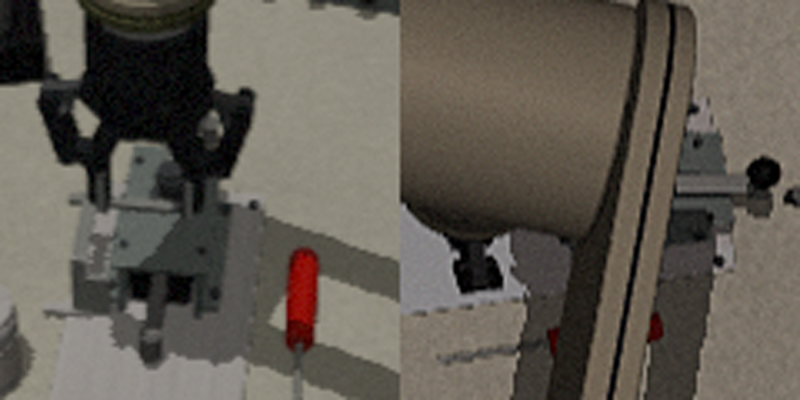

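```bash
python3 - <<'E'
from h import *
im=np.load("top3.npy",allow_pickle=True).item(); W=cloud(im); B=(W[...,:2]-O)@Rb-[0,-15]
m=(W[...,2]>95)&(W[...,2]<180)&(np.hypot(*np.moveaxis(B,-1,0))<115)&(B[...,1]<-20)
d=im["frame"].max(-1)<60
for n,s in [("dark",m&d),("light",m&~d)]:
    v,u=np.nonzero(s); print(n,s.sum(),"px",u.mean(),v.mean(),"z pct",np.percentile(W[s][:,2],[5,50,95]).round(),"xy",np.median(B[s],0).round(1),np.percentile(B[s],[5,95],0).round().tolist())
v,u=np.nonzero(m&d)
for z in (156,150,140,130): print(z,(px(im,(u.mean(),v.mean()),z)[:2]-O)@Rb+[0,15])
E
```

```text
dark 90 px 348.47777777777776 198.1 z pct [108. 162. 167.] xy [-11.3 -61.1] [[-22.0, -73.0], [-0.0, -51.0]]
light 6 px 342.8333333333333 200.0 z pct [ 95. 131. 161.] xy [-12.7 -56.7] [[-23.0, -76.0], [-1.0, -26.0]]
156 [-11.56696565 -60.10347249]
150 [-11.11715576 -61.91330226]
140 [-10.36747261 -64.92968521]
130 [ -9.61778947 -67.94606816]
```

Crank is at about 2.95 rad, so the shutter is clear. The knob slipped late in the winding, though, and the handle leans inward about 0.27 rad. I'll push it back upright, using the force reading as a guide.

```bash
python3 - <<'E'
from h import *
u=Rb@np.array([-11.5,-60.1]); u/=np.hypot(*u)
th=np.arctan2(-u[0],u[1])-T; yaw=np.arctan2(u[0],-u[1])  # tangent direction: perpendicular to u
tan=np.array([-u[1],u[0]]); yaw=np.arctan2(tan[1],tan[0])
P=lambda r,z:[*(AX+r*u),z]
k=best(P(61,230),[yaw,yaw+np.pi,yaw-np.pi]); print(th,k)
robot.move_to(P(61,230),down(k)); robot.move_gripper(55)
robot.move_l(P(61,135),feed=120); robot.move_gripper(0,30); st("grip")
f0=np.array(robot.current_ft_force())
for r in range(63,86,2):
    s=np.clip((75-r)/52,-1,1); robot.move_l(P(r,104-19+52*np.sqrt(1-s*s)),feed=40)
    f=(np.array(robot.current_ft_force())-f0); fr=f[:2]@u; print(r,round(fr,1),round(f[2],1),round(robot.current_grip_width(),1))
    if fr<-6 and r>70: break
robot.move_gripper(55); p=robot.current_position(); robot.move_l([p[0],p[1],220],feed=200)
p=bay(0,91,150); k=best(p,[T,T+np.pi,T-np.pi]); robot.move_to(bay(0,150,220),down(k)); st("clear")
im=robot.get_image("top"); np.save("top4.npy",im,allow_pickle=True); W=cloud(im); B=(W[...,:2]-O)@Rb-[0,-15]
m=(W[...,2]>120)&(W[...,2]<180)&(np.hypot(*np.moveaxis(B,-1,0))<115)&(B[...,1]<-20)&(im["frame"].max(-1)<60)
v,q=np.nonzero(m); print(m.sum(),np.percentile(W[m][:,2],[50,95]),(px(im,(q.mean(),v.mean()),156)[:2]-O)@Rb+[0,15])
cv2.imwrite("pics/g.png",cv2.resize(im["frame"][140:260,240:400,::-1],(800,600),interpolation=cv2.INTER_CUBIC))
E
```

```text
2.952530234180048 -0.05706241940974484
grip 18.6 [ 562.  -290.6  136.7] F [0.7 0.4 6.2] w 21.8 g 29.2
63 -1.8 1.3 21.9
65 -2.7 0.9 21.9
67 -2.7 0.3 21.7
69 -2.9 0.2 21.7
71 -3.1 -0.9 21.9
73 -1.9 0.3 21.9
75 -2.0 -1.1 21.8
77 -2.2 -0.5 21.9
79 -5.4 -0.4 21.9
81 -10.8 2.0 22.0
clear 23.1 [542.8 -66.6 219.6] F [ 0.6 -0.1  0.4] w 55.1 g 0.0
84 [163.85655984 168.46410494] [-15.11052603 -73.37549998]
```

View pics/g.png

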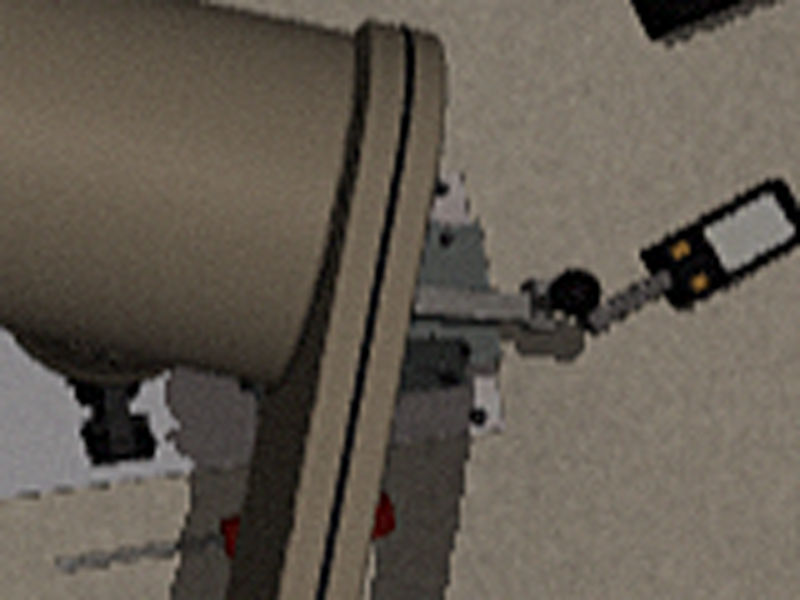

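Handle upright: the knob is at r≈75 with its top at 168, at about (575,293) in the crop. Now I'll pull the pack by its tab.

```bash
python3 - <<'E'
from h import *
R=robot.current_orientation()
robot.move_gripper(45,60)
robot.move_l(bay(-1,91,120),feed=200); robot.move_l(bay(-1,91,12.5),feed=90); st("at tab")
robot.move_gripper(0,60); st("grip")
for y in (100,110,130,160,200,240):
    robot.move_l(bay(-1,y,12.5),feed=80); st(y)
robot.move_gripper(45); robot.move_l(bay(-1,240,120),feed=150)
robot.move_to([420,120,260],down(0)) ; st("clear")
for c in ["side","top"]:
    im=robot.get_image(c); np.save(f"{c}5.npy",im,allow_pickle=True)
    print(c,[(q,[(np.round(r["at"]).tolist(),round(r["conf"],2)) for r in robot.pinpoint(c,q)][:3]) for q in ["pack_center","pack_tab"]])
    W=cloud(im); B=(W[...,:2]-O)@Rb
    m=(abs(W[...,2]-52)<6)&(abs(B[...,0])<60)&(B[...,1]>75)&(B[...,1]<230)
    if m.sum()>20:
        v,u=np.nonzero(m); P=np.array([px(im,(a,b),52)[:2] for a,b in zip(u,v)],np.float32); r=cv2.minAreaRect(P); print(m.sum(),r, (np.array(r[0])-O)@Rb)
    cv2.imwrite(f"pics/{c}5.png",im["frame"][:,:,::-1])
a=cv2.imread("pics/side5.png")[120:280,200:360];b=cv2.imread("pics/top5.png")[130:290,190:350]
cv2.imwrite("pics/i.png",cv2.resize(cv2.hconcat([a,b]),(800,400),interpolation=cv2.INTER_CUBIC))
E
```

```text
at tab 25.4 [ 550.2 -124.5   13.3] F [ 0.1  0.1 -0.3] w 44.8 g 0.0
grip 25.8 [ 550.3 -124.4   13.2] F [ 1.2 -0.3  3.1] w 11.0 g 59.0
100 26.1 [ 548.7 -115.3   13.2] F [-0.2  1.   5.9] w 11.1 g 59.5
110 26.4 [ 547.3 -105.2   13.1] F [-1.1 -0.   6. ] w 11.1 g 59.8
130 26.8 [544.7 -85.1  13.2] F [-1.   1.2  6.6] w 10.9 g 59.9
160 27.3 [540.8 -55.3  13.2] F [-0.9  1.2  8. ] w 11.0 g 59.9
200 27.9 [535.6 -15.8  13.1] F [ 0.1 -0.5  7.5] w 11.4 g 59.9
240 28.6 [530.3  23.8  13.1] F [-0.1  0.5  7.2] w 11.2 g 59.9
clear 30.7 [419.9 119.6 258.5] F [-0.1  0.7 -1. ] w 44.8 g 0.0
side [('pack_center', [([264.0, 213.0], 0.92), ([276.0, 120.0], 0.53)]), ('pack_tab', [([261.0, 240.0], 0.61), ([282.0, 138.0], 0.57)])]
557 ((538.262451171875, -55.342498779296875), (49.598236083984375, 137.02391052246094), 8.031632423400879) [ -3.09202566 160.86387676]
top [('pack_center', [([383.0, 190.0], 0.95), ([259.0, 210.0], 0.73)]), ('pack_tab', [([363.0, 203.0], 0.87)])]
740 ((540.5370483398438, -60.75666046142578), (49.74763488769531, 127.8673095703125), 8.137054443359375) [ -1.54981178 155.19743913]
```

View pics/i.png

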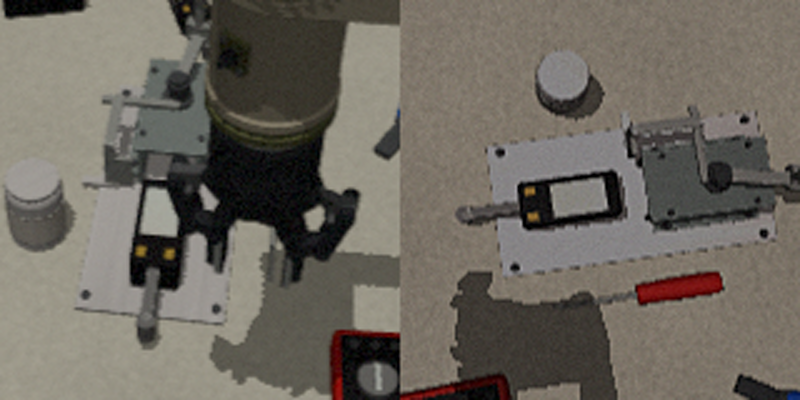

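```bash
python3 - <<'E'
from h import *
for c in ["side","top"]:
    im=np.load(f"{c}{0}.npy",allow_pickle=True).item(); W=cloud(im); near=(np.hypot(W[...,0]-500,W[...,1]-312)<150)
    for nm,m,z in [("rim",abs(W[...,2]-42)<3,42),("floor",(abs(W[...,2]-34)<3.5)&(im["frame"].max(-1)>75),34)]:
        m=cv2.morphologyEx((m&near).astype(np.uint8),cv2.MORPH_OPEN,np.ones((2,2)))>0
        v,u=np.nonzero(m); P=np.array([px(im,q,z)[:2] for q in zip(u,v)],np.float32); print(c,nm,m.sum(),cv2.minAreaRect(P))
for a in (21.4,201.4):
    r=np.radians(a); xc=np.array([499,311])-35*np.array([np.cos(r),np.sin(r)])
    for j in (-90,90): 
        q=robot.inverse_kinematics([*xc,60],down(r+np.radians(j))); print(a,j,None if q is None else np.round(q,2))
for j in (0,np.pi): print(robot.inverse_kinematics(bay(-2,146,60),down(.14+j)))
E
```

```text
side rim 657 ((496.07208251953125, 313.50433349609375), (227.39968872070312, 96.65696716308594), 21.335386276245117)
side floor 3675 ((495.7655029296875, 314.734375), (236.9939422607422, 103.09186553955078), 21.211870193481445)
top rim 372 ((497.49359130859375, 310.1001892089844), (228.01283264160156, 97.66250610351562), 21.45091438293457)
top floor 173 ((499.33416748046875, 312.00830078125), (208.048583984375, 78.45057678222656), 21.53373908996582)
21.4 -90 [ 0.48  0.16  1.78 -0.    1.2   1.67]
21.4 90 [ 0.48  0.16  1.78 -0.    1.2  -1.47]
201.4 -90 [ 0.46  0.33  1.58 -0.    1.23 -1.48]
201.4 90 [ 0.46  0.33  1.58 -0.    1.23  1.66]
[-2.22428511e-01  1.37099686e-01  1.80650870e+00 -4.44089210e-16
  1.19798426e+00 -3.62428511e-01]
None
```

```bash
python3 - <<'E'
from h import *
robot.move_to(bay(-2,146,170),down(.14)); robot.move_gripper(80,80)
robot.move_l(bay(-2,146,18),feed=100); robot.move_gripper(0,80); st("grip"); z0=robot.current_position()[2]
p=robot.current_position(); robot.move_l([p[0],p[1],60],feed=60); robot.sleep(.2); st("lifted"); print("M",np.round(robot.current_wrist_torque(),2))
robot.move_l([p[0],p[1],190],feed=150)
r=np.radians(21.4); c=np.array([497.5,312])+35*np.array([np.cos(r),np.sin(r)]); R=down(r+np.pi/2)
robot.move_to([*c,190],R); robot.move_l([*c,z0+28+25],feed=120); robot.sleep(.2); st("above")
f0=robot.current_ft_force()[2]
im=robot.get_image("side"); cv2.imwrite("pics/j.png",cv2.resize(im["frame"][180:384,120:392,::-1],(800,600),interpolation=cv2.INTER_CUBIC))
print(f0,np.round(robot.current_joints(),2))
E
```

```text
grip 34.5 [542.4 -70.1  19. ] F [1.8 0.9 5.1] w 48.9 g 85.1
lifted 35.5 [541.9 -70.   59.4] F [ 0.3 -1.3 -7.1] w 49.1 g 83.6
M [-0.01 -0.02 -0.  ]
above 39.3 [530.7 325.1  73.1] F [ 0.4 -0.3 -6.4] w 49.0 g 83.6
-6.390779429345567 [ 0.47  0.31  1.58 -0.    1.25 -1.48]
```

View pics/j.png

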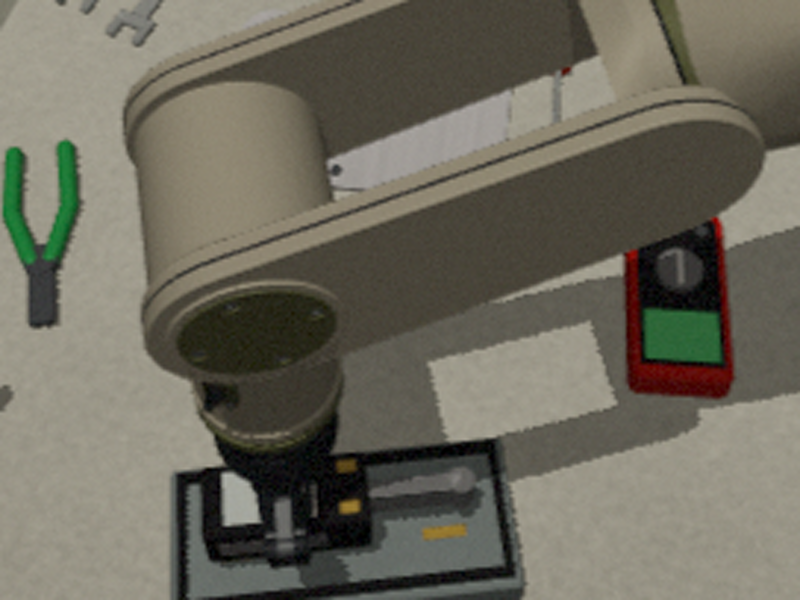

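The pack hangs level over the tray, tab tip at about (465,480), inside the rim. I'll lower it gently with force checks.

```bash
python3 - <<'E'
from h import *
p=robot.current_position(); f0=robot.current_ft_force()[2]
robot.move_l([p[0],p[1],50.5],feed=40)
z=50.5
while z>44:
    z-=.5; robot.move_l([p[0],p[1],z],feed=15); f=robot.current_ft_force()[2]-f0
    if f>3: break
st(f"contact cmd {z} df {f:.1f}")
robot.move_gripper(58); st("open"); robot.move_gripper(70); robot.sleep(.2)
robot.move_l([p[0],p[1],180],feed=150); robot.move_to([350,-60,330],down(0.3)); st("clear")
for c in ["side","top"]:
    im=robot.get_image(c); cv2.imwrite(f"pics/{c}6.png",im["frame"][:,:,::-1]); W=cloud(im)
    m=(abs(W[...,2]-80)<5)&(np.hypot(W[...,0]-500,W[...,1]-312)<150); v,u=np.nonzero(m)
    P=np.array([px(im,q,80)[:2] for q in zip(u,v)],np.float32); r=cv2.minAreaRect(P); t=np.radians(21.4); d=np.array(r[0])-[497.5,312]
    print(c,m.sum(),r,"charger xy",d@[np.cos(t),np.sin(t)],d@[-np.sin(t),np.cos(t)],"z",np.percentile(W[m][:,2],[10,50,90]))
a=cv2.imread("pics/side6.png")[184:384,140:340];b=cv2.imread("pics/top6.png")[120:320,70:270]
cv2.imwrite("pics/k.png",cv2.resize(cv2.hconcat([a,b]),(800,400),interpolation=cv2.INTER_CUBIC))
E
```

```text
contact cmd 46.5 df 7.1 42.1 [530.7 325.1  47.1] F [-3.  -1.9  0.9] w 49.0 g 84.5
open 42.3 [531.3 325.4  47.2] F [ 0.2 -0.8  0.4] w 58.1 g 0.0
clear 45.5 [350.3 -59.7 329.7] F [-0.7  1.1  0.4] w 69.8 g 0.0
side 1349 ((517.6395263671875, 323.31781005859375), (135.42198181152344, 50.32716369628906), 21.310197830200195) charger xy 22.880629292810312 3.1890672589390556 z [76.83145563 79.23518628 81.4273828 ]
top 789 ((502.316162109375, 315.1177978515625), (173.0841827392578, 50.76435089111328), 21.04587745666504) charger xy 5.6217277963632 1.1455380790635243 z [78.51234135 81.30184284 83.51146942]
```

View pics/k.png

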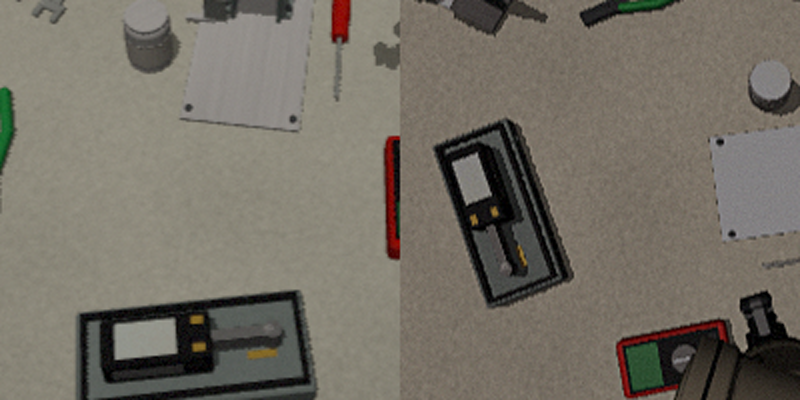

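The pack lies flat inside the tray in both views, with its body at about (155,345) in the left half and its tab inside the rim. The can and screwdriver haven't moved.

```bash
python3 -c "
from h import *
print(robot.hand_in(), robot.current_time_s())"
```

```text
the job is handed in; nothing more can be done
the job is handed in; nothing more can be done
```

The pack is lying flat in the charger tray and I handed the job in at about 46 s. The knob slipped out of the grip late in the winding, so the closed fingers pushed the crank the rest of the way to about 2.95 rad; I stood the leaning handle upright again before pulling the pack.

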